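# Hold the cuvette in the photometer's beam

### The job

Take a reading with the open-beam photometer: first slide its shutter fully open by the tab on the lamp, then lift the one tall cuvette out of the rack, gripping it by its frosted (ribbed) faces only, never touching its clear windows with the fingers. Hold it upright and still in the light path, about midway between lamp and detector and touching neither, so that the beam passes squarely through the lower half of both clear windows, centred from side to side; finish while still holding it there. Leave the two short cuvettes in the rack, and do not disturb the bottle and tape standing near.

Things in the scene. Friction and masses are not known exactly. Their poses are not given: they have to be found in the camera images.
- photometer: Fixed; base plate 80 (x) x 260 (y) x 10 mm; origin: centre of its underside. Beam level along its own y at x = 0, 55 mm up. Grey lamp housing 80 x 64 mm, top 80 mm, centred at y = +92; detector housing, grey with a black top cover, 70 x 64 mm, top 80 mm, at y = -92, its snout reaching y = -48. Shutter blade before the lens at y = 54 to 57, 38 to 82 mm high. Free gap: y = -48 to +54 mm.
- beam_mid (a point): Middle of the light path: on the beam, 55 mm above the photometer's underside, at its x = 0, y = 0; axes as the photometer's.
- shutter (a joint): Shutter slide on top of the lamp housing, m: near 0 closed (blade covers the lens), 0.032 fully open; it moves along the photometer's +x axis (away from the robot), friction about 1.5 N, and stays where it is left.
- shutter_tab (a point): Centre of the top of the shutter's upright tab, which moves with the shutter: black block 14 (photometer x) x 18 (y) x 26 mm; its top is 109 mm and its foot 83 mm above the photometer's underside. Can be pinched from above across its 14 mm.
- rack: Fixed grey rack block 56 (x) x 150 (y) x 26 mm, origin centre of underside, with three slots in a row along its y at -50, 0 and +50 mm, each about 1 mm wider all round than a cuvette, floor 8 mm above the underside.
- cuvette: The tall cuvette, about 45 to 70 g, standing in any of the rack's three slots. 30 mm across the frosted faces (own x), 22 mm across the clear windows (own y), body 80 mm tall (z) plus a 6 mm stopper of 26 x 17.5 mm. Origin: centre of its underside. In the rack its axes are parallel to the rack's.
- frosted_a: Frosted, ribbed face plate of the tall cuvette on its +x side: 19 mm wide, 80 mm tall, outer face at x = +15 mm. (Entry's origin and axes coincide with the cuvette's.)
- frosted_b: The same on the -x side, outer face at x = -15 mm. (Origin and axes as the cuvette's.)
- window_a: Clear window of the tall cuvette on its +y side: 22 mm wide, 80 mm tall, outer face at y = +11 mm; must not be touched by the fingers. (Origin and axes as the cuvette's.)
- window_b: The same on the -y side, outer face at y = -11 mm. (Origin and axes as the cuvette's.)
- cuvette_eye (a point): Point on the tall cuvette's axis 22 mm above its underside, in the middle of the lower half of the windows; the beam should pass here.
- short_cuvette_1: Shorter cuvette, same section, body 50 mm tall plus a 6 mm stopper, in another slot of the rack; to be left. Origin centre of underside.
- short_cuvette_2: A second such short cuvette in the remaining slot; to be left.
- stock_bottle: Bystander: white screw-cap bottle, 44 mm diameter, 90 mm tall, loose; origin centre of underside.
- tape_roll: Bystander: roll of tape lying flat, 98 mm across, 25 mm tall, loose; origin centre of underside.
Things that resemble listed ones, but are neither listed nor needed, are in the scene too. Leave any blue or yellow look-alike of the cuvette alone.

How it is judged (in metres and radians):
On the way, in this order (a step that is already met when the one before it is completed fails the run):
1. the shutter is open while the tall cuvette still stands in the rack (value of joint shutter above 0.026 m and z of cuvette in the frame of rack below 0.02 m), for 0.2 s.
2. the tall cuvette is lifted clear of the rack, gripped by both frosted faces (z of cuvette in the frame of rack above 0.03 m and contact force between the fingers and frosted_a above 1 N and contact force between the fingers and frosted_b above 1 N), for 0.2 s.
At the end, for the whole second after the job is handed in: Shutter open 26+ mm; tall cuvette held by both frosted faces (over 1 N each), still, off the photometer; its eye within 6 mm sideways, 14 mm in height of the beam, 25 mm of mid path; square and upright within 0.15 rad; short cuvettes within 15 mm, bottle and tape within 30 mm of start (value of joint shutter above 0.026 m and x of cuvette_eye in the frame of beam_mid between -0.006 and 0.006 m and y of cuvette_eye in the frame of beam_mid between -0.025 and 0.025 m and z of cuvette_eye in the frame of beam_mid between -0.014 and 0.014 m and angle between the y axis of cuvette and the y axis of photometer, either way round below 0.15 rad and angle between cuvette's own z axis and vertical below 0.15 rad and linear speed of cuvette below 0.02 m/s and contact force between the fingers and frosted_a above 1 N and contact force between the fingers and frosted_b above 1 N and contact force between cuvette and photometer below 0.2 N and distance of each of short_cuvette_1, short_cuvette_2 from where it was at the start of the episode below 0.015 m and distance of each of stock_bottle, tape_roll from where it was at the start of the episode below 0.03 m); the arm keeps its last pose, push and grip.
It fails at once if the fingers touch a clear window (contact force between the fingers and window_a above 0.5 N or contact force between the fingers and window_b above 0.5 N).
It fails at once if the cuvette is knocked hard against the photometer (contact force between cuvette and photometer above 3 N).
It fails at once if a short cuvette, the bottle or the tape is disturbed (distance of any of short_cuvette_1, short_cuvette_2 from where it was at the start of the episode above 0.015 m or distance of any of stock_bottle, tape_roll from where it was at the start of the episode above 0.03 m).
It also fails if it takes over 45 s, if anything falls off the work surface, if the arm or the gripper's body presses on something with over 40 N, if the wrist force passes 120 N, or if a joint passes its speed limit or range.

### The arm

A 6-joint arm with a two-finger parallel gripper is mounted at the origin on a cart in front of the work surface, level with it; the furniture and walls round the work are solid. World frame = base frame: x ahead of the robot, y to its left, z up, the work surface at z = 0. Lengths are in mm, angles in rad, forces in N, time in s.
With the tool pointing down it reaches from about 350 to 800 mm from the base axis. Payload 7.3 kg.
Tool frame: the origin (TCP) lies midway between the tips of the shut fingers; the grasp point (between the pads) lies 19 mm behind it; z points along the fingers, y is the line along which they close (so a half turn about z gives the same grasp; the last joint's range is limited). The gripper opens to 85 mm and grips with 20 to 120 N. Pads are 22 mm wide; open, the fingers measure 114 mm over their backs; the gripper's body (76 mm by 85 mm) begins 54 mm behind the grasp point. The pads swing forward as they close: fully open they stand 13 mm farther back than shut.
Start: joints at [1.107, 0.342, 1.524, -0, 1.275, -0.146], TCP at [164.036, 498.735, 231.322] pointing down, gripper open.
Joint ranges: [-2.53, 2.53], [-0.77, 2.02], [0.04, 2.7], [-1, 4.14], [0.28, 2.66], [-3.11, 3.11]. Speed limits (rad/s): [2.57, 2.57, 3.14, 3.14, 3.14, 3.14].

### API

Orientations are given as a unit quaternion [x, y, z, w].
In Python, from bench import manip gives the robot as it stands.
- The arm moves only by the tool apply_moves, never from a script. Its argument "moves" is a list of rows, each a list of 5 numbers: the shift along the tool's x, y, z in fractions of the full range, 1 being 1000 mm, then the turn about the tool's z in shares of pi/2 rad (1.0 is pi/2 rad), then the opening, from 0 (shut) to 1 (fully open). In form: [[tx, ty, tz, spin, grip], ...]. A call has exactly 10 rows; each row is the pose to reach, as a shift and turn from the pose commanded when the call began, along the tool's axes at that moment; what a row does not reach only later rows make up. A row lasts 1/10 s, in which the tool goes at most 50 mm and 8.59 degrees, less where a joint would pass 70% of its speed; a pose out of reach is approached as far as the arm can. A call with a gripper value outside its range is refused whole. The fingers move at their own pace and stop on an object; "squeeze" is the grip in N (left out, the last holds). Time passes only in rows, so rows that repeat a pose let the fingers close, or fill a call up. It gives the time, the measured TCP pose, the force, the opening and the grip force at its end, in the units of the state.
- manip.state(): the state, without advancing time (a new reading comes with each control period).
- manip.snapshot(name): name is "scene" or "side" or "wrist"; returns a dict with "frame" (384x512x3 uint8, red, green, blue), "depth" (384x512 float32, mm along the optical axis (not along the pixel's ray), 0 where there is no reading), "fx", "fy", "cx", "cy" (pixels), "R" (3x3) and "t" (3): a world point X has camera coordinates R X + t. Camera axes: x right, y down, z forward; pixel columns grow to the right and rows downward; lengths in mm; the calibration is good to about 2 mm. A picture is of the moment at which its call begins.
- manip.close_job(): hands the job in; it is judged then, once.
The state is a dict: "time": time; "joint_positions": joint angles; "qd": joint speeds; "effort": joint torques, N m; "position": TCP position; "tcp_rot": TCP orientation; "contact_force": force on the tool from outside, world axes, zero at the start; "wrist_torque": the same for the moment, N m; "width": finger opening in mm; "finger_force": force on a finger pad.
Only numpy, scipy, OpenCV 4.12 (cv2) and the standard library are available. Lean on these libraries where they do the work, as an engineer would, in place of code of your own. Each camera call takes 0.05 s, during which the arm holds its last target. There are 200 camera calls.

## Working session

There is one attempt and no reset: what is moved stays moved. The work goes in short steps, Python scripts to look and compute and a tool call to move; the robot and the scene stay as the last step left them, time stands still between calls to the robot, and variables do not carry over. Pictures are saved under pics/ and viewed, at most 10 in all, crops included, and the job is handed in when it is done.

Besides the shell and the picture viewer there is one more tool, called after ">>>" by a JSON object that holds its "api" and its "payload". apply_moves: Moves the arm, as the interface text tells. Its arguments: {"type":"object","properties":{"moves":{"type":"array"},"squeeze":{"type":"number"}},"required":["moves"]}

```bash
mkdir -p pics
python3 - <<'E'
from bench import manip
import numpy as np, cv2
for n in ["scene","side"]:
    s=manip.snapshot(n); np.savez(f"{n}0.npz",**s); cv2.imwrite(f"pics/{n}0.png",cv2.resize(s["frame"][:,:,::-1],(800,600)))
    print(n,s["fx"],s["R"],s["t"],(s["depth"]>0).mean())
print(manip.state())
E
```

```text
scene 458.64447154581217 [[-0.84753664 -0.53071163 -0.00517796]
 [-0.26363606  0.42944923 -0.86375308]
 [ 0.46062748 -0.73069729 -0.50388868]] [ 416.54941315  242.45620596 1355.04048309] 0.9215240478515625
side 431.40774225169594 [[ 0.97780885 -0.20902879 -0.0140295 ]
 [-0.09514123 -0.38339919 -0.91866926]
 [ 0.18664942  0.89961771 -0.39477838]] [-546.74712677  109.37117911 1148.29422554] 0.9960428873697916
{'time': 0.1, 'joint_positions': array([ 1.10701670e+00,  3.42642120e-01,  1.52488847e+00,  2.42075649e-05,
        1.27539562e+00, -1.45980548e-01]), 'qd': array([ 0.0015497 , -0.00207822, -0.00215619,  0.0019447 , -0.00190286,
       -0.00092014]), 'effort': array([ 1.79071165e-03, -4.34445083e+01, -2.46493167e+01, -1.99272026e-04,
        4.55477682e-03,  2.39717332e-05]), 'position': array([163.858884  , 498.41636321, 230.71264924]), 'tcp_rot': array([ 1.58235159e-01,  9.87401230e-01, -6.32555358e-04, -2.11196632e-04]), 'contact_force': array([ 0.16367139, -1.2391711 , -0.16417617]), 'wrist_torque': array([ 0.02988521,  0.05169048, -0.02043778]), 'finger_force': 0.0, 'width': 85.18119068819071}
```

View pics/scene0.png

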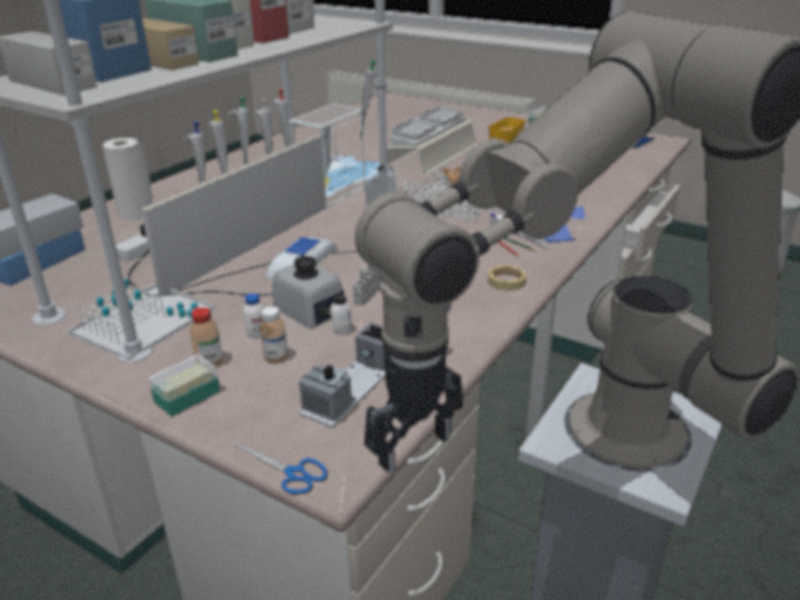

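View pics/side0.png

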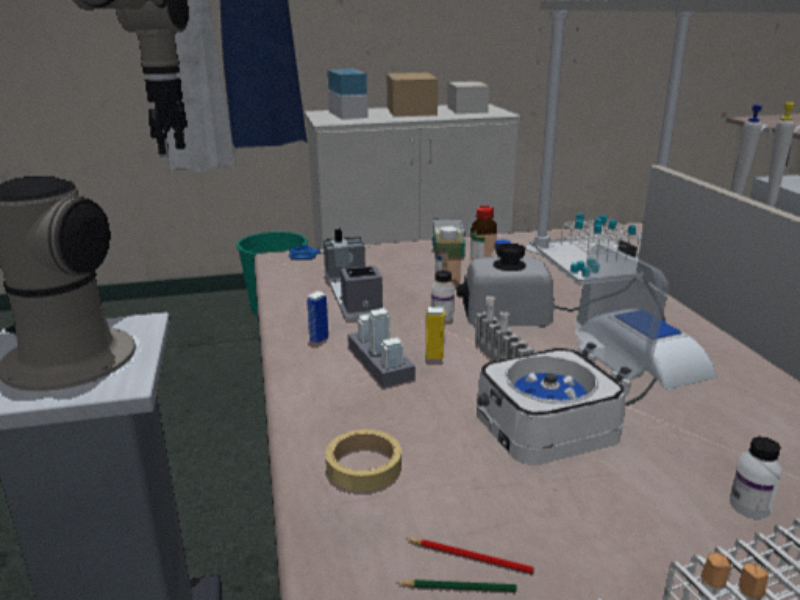

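Side view (800-px scale): the photometer lamp with its black tab is at (343,250) and the detector at (360,288). The rack is at (380,350). Its cuvettes are at (364,325) short, (378,325) tallest and (392,350) short. Blue (318,315) and yellow (435,335) are the look-alikes. The bottle is at (443,297) and the tape at (363,460). The clear one at (378,325), in the middle of the rack, fits "tall cuvette". I'll confirm that with a crop and measure.

```bash
cat > h.py <<'E'
import numpy as np, cv2
def cloud(s):
    d=s["depth"]; v,u=np.mgrid[:384,:512]
    P=np.stack([(u-s["cx"])/s["fx"]*d,(v-s["cy"])/s["fy"]*d,d],-1)
    W=(P-s["t"])@s["R"]; W[d<=0]=np.nan
    return W
def plane(s,u,v,z):
    r=np.array([(u-s["cx"])/s["fx"],(v-s["cy"])/s["fy"],1])@s["R"]; c=-s["t"]@s["R"]
    return c+r*(z-c[2])/r[2]
E
python3 - <<'E'
from h import *
s=dict(np.load("side0.npz")); W=cloud(s)
for n,(u,v) in dict(lampTop=(345,243),detTop=(360,274),tall=(378,312),sh1=(364,318),sh2=(392,342),bottle=(443,275),tape=(363,485),table=(300,400),blue=(318,296),yel=(435,312)).items():
    print(n,np.round(W[int(v*.64),int(u*.64)],0))
# ortho height + crop
f=s["frame"][:,:,::-1]
x0,x1,y0,y1=185,295,135,255
c=f[y0:y1,x0:x1]; cv2.imwrite("pics/crop1.png",cv2.resize(c,None,fx=5,fy=5,interpolation=cv2.INTER_CUBIC))
e=dict(np.load("scene0.npz"));We=cloud(e)
for n,Wn in (("side",W),("scene",We)):
  p=Wn.reshape(-1,3); 
  for z0,z1 in((5,15),(20,32),(50,62),(74,86),(86,94),(100,115)):
    q=p[(p[:,2]>z0)&(p[:,2]<z1)&(p[:,0]>250)&(p[:,0]<650)&(p[:,1]>0)&(p[:,1]<600)]
    m=np.zeros((600,400),np.uint8); m[q[:,1].astype(int),q[:,0].astype(int)-250]=255
    m=cv2.morphologyEx(m,cv2.MORPH_CLOSE,np.ones((7,7)))
    for k in cv2.findContours(m,0,2)[0]:
        r=cv2.minAreaRect(k)
        if cv2.contourArea(k)>80: print(n,z0,z1,np.round(np.array(r[0])+[250,0]),np.round(r[1]),round(r[2]))
E
```

```text
lampTop [512. 240.  85.]
detTop [516.  68.  80.]
tall [ 508. -141.   96.]
sh1 [493. -92.  64.]
sh2 [ 521. -188.   65.]
bottle [657.  -5.  91.]
tape [ 429. -451.   12.]
table [ 372. -225.    1.]
blue [425. -33.  86.]
yel [ 604. -141.   85.]
side 5 15 [433. 419.] [37. 17.] 7
side 5 15 [484. 211.] [39. 21.] 82
side 5 15 [482. 165.] [16. 42.] 4
side 5 15 [504.  38.] [22. 53.] 80
side 20 32 [539.  43.] [26.  9.] 6
side 20 32 [500.  42.] [13. 30.] 78
side 50 62 [511. 223.] [17. 74.] 89
side 50 62 [518.  42.] [70. 11.] 2
side 74 86 [511. 231.] [43. 75.] 73
side 74 86 [516.  69.] [69. 66.] 0
scene 5 15 [473. 412.] [ 83. 153.] 72
scene 5 15 [506. 290.] [80. 22.] 13
scene 5 15 [511. 168.] [ 82. 140.] 3
scene 5 15 [641.  17.] [28. 12.] 67
scene 20 32 [493. 274.] [97. 48.] 44
scene 20 32 [514. 103.] [65.  7.] 2
scene 20 32 [643.  16.] [33. 10.] 65
scene 50 62 [495. 276.] [96. 52.] 39
scene 50 62 [503. 110.] [47. 16.] 28
scene 74 86 [510. 254.] [84. 74.] 1
scene 74 86 [519.  76.] [67. 66.] 4
scene 100 115 [499. 257.] [18. 21.] 45
```

View pics/crop1.png

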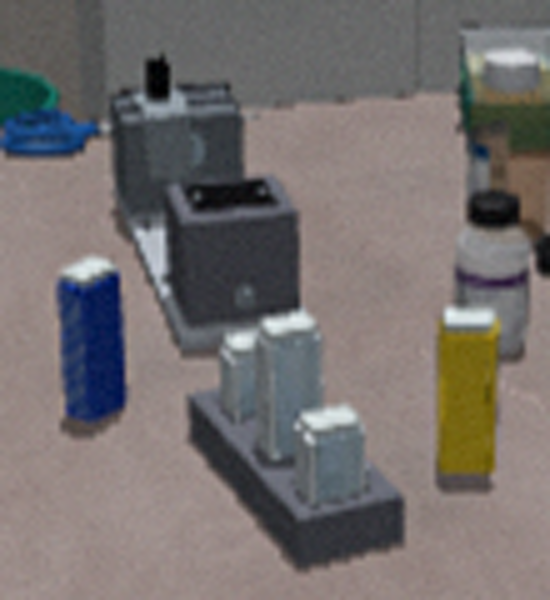

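Crop: in the rack the middle cuvette (290,385) is clearly taller than the two short ones at (238,375) and (332,455), so it is the target. It is clear with a white stopper; the blue (92,340) and yellow (468,395) ones stand outside the rack. The tops measure 96, 64 and 65 mm against the expected 94, 64 and 64. The rack yaw is about 0.28. I'll move over the photometer and look with the wrist camera.

The rows are not in the units I measure in: shifts go in shares of 1000 mm and turns go in shares of pi/2 rad. I convert before sending: -412 mm / 1000 = -0.412, -178 mm / 1000 = -0.178, 1.22 rad / 1.5708 = 0.7767.

>>> {"api": "apply_moves", "payload": {"moves": [[-0.041,-0.018,0,0.0764,1],[-0.082,-0.036,0,0.1528,1],[-0.124,-0.053,0,0.2292,1],[-0.165,-0.071,0,0.3119,1],[-0.206,-0.089,0,0.3883,1],[-0.247,-0.107,0,0.4647,1],[-0.288,-0.125,0,0.5411,1],[-0.33,-0.142,0,0.6239,1],[-0.371,-0.16,0,0.7003,1],[-0.412,-0.178,0,0.7767,1]]}}

```text
time: 1.1
position: [500.8, 199.4, 231.0]
tcp_rot: [0.697, 0.717, -0.0, -0.0]
contact_force: [1.4, 1.3, 0.4]
width: 85.3
finger_force: 0.0
```

Run:
```python
from bench import manip
from h import *
s=manip.snapshot("wrist"); np.savez("w1.npz",**s); cv2.imwrite("pics/w1.png",s["frame"][:,:,::-1])
st=manip.state(); print(st["time"],st["position"],st["tcp_rot"],st["joint_positions"])
print(s["R"],-s["t"]@s["R"],(s["depth"]>0).mean())
W=cloud(s)[::32,::40]; print(np.round(W).astype(object).tolist() if 0 else np.round(W[...,2]))
```

```text
1.15 [505.53913953 194.90924159 230.68492886] [ 7.00659051e-01  7.13493624e-01 -1.25836328e-06  1.93495816e-03] [ 0.22841488  0.37242152  1.48014609 -0.00340384  1.28695324  0.21121362]
[[ 9.99629981e-01  2.71873649e-02 -8.65088551e-04]
 [ 2.64410586e-02 -9.63740711e-01  2.65527234e-01]
 [ 6.38526475e-03 -2.65451858e-01 -9.64102971e-01]] [498.96041152 266.09907085 373.52468357] 0.9963226318359375
[[-799. -798. -807.    1.   -0.    0.    0.   -1.    1.    0.    1.   -1.
     1.]
 [-796. -797. -802.    0.    0.   -2.    1.    1.    2.   -0.    0.   -1.
     0.]
 [-801. -804. -799.    1.    0.   -1.   -0.   -0.   -1.   -2.   -0.    0.
     1.]
 [-797. -799. -798.   -2.    1.    1.   82.   81.   -0.   nan   -0.   -0.
    -0.]
 [-801. -801. -703.    0.    0.   -1.   83.   83.   -0.    1.    1.   -2.
     1.]
 [-349. -359. -376.    1.   -1.   -0.   10.    9.    0.   -0.   -1.    0.
     1.]
 [-101. -178. -305.    1.    1.    1.   10.   10.   -0.   -1.    1.   57.
    91.]
 [ -77. -165. -289.   -1.    1.    1.   12.    9.    0.   -0.   -0.   -0.
   111.]
 [ -23. -149. -272.  258.  246.    0.   63.   64.   -1.  258.   -1.    0.
     0.]
 [ -11. -136.  289.  281.    0.    0.   79.   80.   -0.  261.  289.   28.
    -0.]
 [ 304.  297.  303.  310.    1.   17.   -1.   -1.   -0.   29.  310.  295.
   300.]
 [ 313.  299.  294.  320.  320.  313.  313.  313.  314.  320.  320.  296.
   300.]]
```

View pics/w1.png

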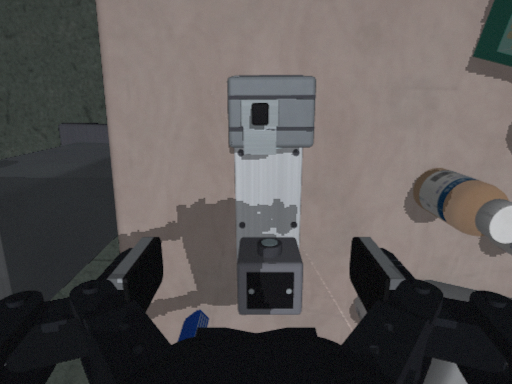

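Wrist view: lamp top around (271,110) with the black tab at (260,113), base plate at (268,190), and detector at (270,275) with its black cover. The arm was still settling, so I'll retake and fit the parts.

```bash
cat >> h.py <<'E'
def rects(W,bands,box,minA=60):
    p=W.reshape(-1,3); out=[]
    for z0,z1 in bands:
        q=p[(p[:,2]>z0)&(p[:,2]<z1)&(p[:,0]>box[0])&(p[:,0]<box[1])&(p[:,1]>box[2])&(p[:,1]<box[3])]
        m=np.zeros((int(box[3]-box[2]),int(box[1]-box[0])),np.uint8); m[(q[:,1]-box[2]).astype(int),(q[:,0]-box[0]).astype(int)]=255
        m=cv2.morphologyEx(m,cv2.MORPH_CLOSE,np.ones((5,5)))
        for k in cv2.findContours(m,0,2)[0]:
            if cv2.contourArea(k)>minA:
                r=cv2.minAreaRect(k); out.append((z0,z1,np.round(np.array(r[0])+[box[0]+.5,box[2]+.5],1),np.round(r[1],0),round(r[2],1)))
    return out
E
python3 - <<'E'
from bench import manip
from h import *
import time
for i in range(6): s=manip.snapshot("wrist")
np.savez("w2.npz",**s)
st=manip.state(); print(st["time"],st["position"],st["tcp_rot"],np.abs(st["qd"]).max())
W=cloud(s)
for r in rects(W,((5,15),(73,79),(79,88),(104,114)),(430,600,30,310)): print(*r)
p=W[...,:].reshape(-1,3)
# base plate x edges by y; lamp
for y in range(125,200,15):
    q=p[(abs(p[:,1]-y)<4)&(abs(p[:,2]-10)<4)&(abs(p[:,0]-510)<60)]; print(y,np.round(np.percentile(q[:,0],[1,99]),1),round(q[:,0].min()+q[:,0].max(),1)/2)
q=p[(p[:,2]>100)&(p[:,2]<115)&(abs(p[:,0]-500)<60)&(abs(p[:,1]-255)<60)]; print("tab",np.percentile(q,[2,50,98],axis=0).round(1))
E
```

```text
1.45 [498.78242054 201.8127485  231.21881488] [ 6.94572237e-01  7.19422882e-01 -1.69314235e-04 -3.09466050e-04] 0.007933928674049389
5 15 [516.3 131.5] [ 81. 168.] 1.8
73 79 [512.5 257.1] [81. 64.] 1.8
73 79 [518.   73.8] [71. 64.] 2.3
79 88 [512.5 253.6] [78. 68.] 2.1
79 88 [518.2  73.6] [68. 63.] 2.2
104 114 [502.  256.7] [14. 18.] 4.1
125 [477.7 555.8] 516.95
140 [477.2 554.8] 515.95
155 [476.2 554.7] 515.55
170 [475.7 553.8] 515.45
185 [475.5 553.8] 514.8
tab [[495.1 248.2 107. ]
 [501.8 256.7 108.9]
 [508.4 265.  110.4]]
```

The photometer is centred at about (515.3, 165.4) with yaw 0.033. The part sizes match 81x64 and 71x64, and the tab measures 14x18 with its top at 109, at (502.0, 256.7). I'll move over the tab, descend and pinch it.

In the tool's units: 140 mm / 1000 = 0.14, 135 mm / 1000 = 0.135.

>>> {"api": "apply_moves", "payload": {"moves": [[0.02,0.002,0.01,0,0.5],[0.04,0.004,0.03,0,0.5],[0.056,0.004,0.05,0,0.5],[0.056,0.004,0.07,0,0.5],[0.056,0.004,0.09,0,0.5],[0.056,0.004,0.11,0,0.5],[0.056,0.004,0.125,0,0.5],[0.056,0.004,0.135,0,0.5],[0.056,0.004,0.14,0,0.5],[0.056,0.004,0.14,0,0.5]], "squeeze": 30}}

```text
time: 2.45
position: [501.5, 257.4, 91.2]
tcp_rot: [0.695, 0.719, -0.0, -0.0]
contact_force: [-0.1, -0.5, 0.4]
width: 42.7
finger_force: 0.0
```

>>> {"api": "apply_moves", "payload": {"moves": [[0,0,0,0,0.3],[0,0,0,0,0.0],[0,0,0,0,0],[0,0,0,0,0],[0,0,0,0,0],[0,0,0,0,0],[0,0,0,0,0],[0,0,0,0,0],[0,0,0,0,0],[0,0,0,0,0]], "squeeze": 30}}

```text
time: 3.45
position: [502.4, 257.3, 92.2]
tcp_rot: [0.695, 0.719, 0.001, 0.0]
contact_force: [-0.6, 0.3, 5.8]
width: 13.2
finger_force: 31.5
```

In the tool's units: 32 mm / 1000 = 0.032, 31 mm / 1000 = 0.031.

>>> {"api": "apply_moves", "payload": {"moves": [[0,0.004,0,0,0],[0,0.008,0,0,0],[0,0.012,0,0,0],[0,0.016,0,0,0],[0,0.02,0,0,0],[0,0.024,0,0,0],[0,0.028,0,0,0],[0,0.031,0,0,0],[0,0.032,0,0,0],[0,0.032,0,0,0]]}}

```text
time: 4.45
position: [530.2, 258.1, 92.1]
tcp_rot: [0.695, 0.719, -0.003, -0.002]
contact_force: [-16.1, -1.2, 15.8]
width: 13.1
finger_force: 32.8
```

It moved about 28 mm and met a 16 N stop. I'll release, rise and check.

In the tool's units: -140 mm / 1000 = -0.14, -130 mm / 1000 = -0.13.

>>> {"api": "apply_moves", "payload": {"moves": [[0,-0.001,0,0,0.4],[0,-0.002,0,0,0.4],[0,-0.002,0,0,0.4],[0,-0.002,0,0,0.4],[0,-0.002,0,0,0.4],[0,-0.002,-0.02,0,0.5],[0,-0.002,-0.05,0,0.6],[-0.02,-0.002,-0.09,0,0.7],[-0.04,-0.002,-0.13,0,0.8],[-0.058,-0.03,-0.14,0,1]]}}

```text
time: 5.45
position: [509.7, 198.6, 235.7]
tcp_rot: [0.696, 0.718, 0.004, 0.003]
contact_force: [0.6, 0.3, 0.5]
width: 80.6
finger_force: 0.0
```

Run:
```python
from bench import manip
from h import *
for i in range(6): s=manip.snapshot("wrist")
st=manip.state(); print(st["time"],st["position"],st["tcp_rot"],st["contact_force"])
for r in rects(cloud(s),((73,79),(104,114)),(430,600,30,310)): print(*r)
p=cloud(s).reshape(-1,3)
q=p[(p[:,2]>100)&(p[:,2]<115)&(abs(p[:,0]-520)<60)&(abs(p[:,1]-255)<60)]; print("tab",np.percentile(q,[2,50,98],axis=0).round(1))
```

```text
5.75 [506.05196999 199.43760713 230.54485326] [ 6.95291887e-01  7.18727357e-01 -2.82702072e-04 -3.14525027e-04] [-0.10871086 -0.10190762 -0.16456556]
73 79 [512.6 255.2] [81. 68.] 1.8
73 79 [518.3  74.1] [70. 64.] 2.1
104 114 [529.5 257.5] [18. 14.] 90.0
tab [[522.6 249.  102.9]
 [529.2 257.7 108.6]
 [536.2 265.8 110.2]]
```

The tab moved 27.5 mm. To be sure it is at the end stop, I'll pinch again slightly higher and pull a little further.

In the tool's units: 135 mm / 1000 = 0.135, 132 mm / 1000 = 0.132.

>>> {"api": "apply_moves", "payload": {"moves": [[0.02,0.012,0.01,0,0.5],[0.04,0.025,0.03,0,0.5],[0.058,0.025,0.05,0,0.5],[0.058,0.025,0.07,0,0.5],[0.058,0.025,0.09,0,0.5],[0.058,0.025,0.11,0,0.5],[0.058,0.025,0.125,0,0.5],[0.058,0.025,0.132,0,0.5],[0.058,0.025,0.135,0,0.5],[0.058,0.025,0.135,0,0.3]], "squeeze": 30}}

```text
time: 6.75
position: [529.0, 258.1, 95.9]
tcp_rot: [0.695, 0.719, -0.0, -0.0]
contact_force: [0.1, -0.3, -0.4]
width: 29.5
finger_force: 0.0
```

In the tool's units: 5 mm / 1000 = 0.005, 4 mm / 1000 = 0.004.

>>> {"api": "apply_moves", "payload": {"moves": [[0,0,0,0,0.0],[0,0,0,0,0.0],[0,0,0,0,0],[0,0,0,0,0],[0,0,0,0,0],[0,0.001,0,0,0],[0,0.003,0,0,0],[0,0.004,0,0,0],[0,0.005,0,0,0],[0,0.005,0,0,0]], "squeeze": 30}}

```text
time: 7.75
position: [530.2, 258.2, 96.9]
tcp_rot: [0.695, 0.719, -0.003, -0.002]
contact_force: [-14.4, -0.7, 15.0]
width: 12.9
finger_force: 34.2
```

The same stop at 530.2 means the shutter is fully open. I'll release, rise and move to look at the rack.

In the tool's units: -135 mm / 1000 = -0.135, -100 mm / 1000 = -0.1.

>>> {"api": "apply_moves", "payload": {"moves": [[0,-0.002,0,0,0.4],[0,-0.004,0,0,0.4],[0,-0.004,0,0,0.4],[0,-0.004,0,0,0.4],[0,-0.004,-0.015,0,0.4],[0,-0.004,-0.04,0,0.5],[0,-0.004,-0.07,0,0.6],[0,-0.008,-0.1,0,0.8],[-0.01,-0.015,-0.125,0,1],[-0.03,-0.02,-0.135,0,1]]}}

```text
time: 8.75
position: [515.7, 228.2, 234.0]
tcp_rot: [0.695, 0.719, 0.002, 0.001]
contact_force: [0.4, -1.9, -0.4]
width: 85.6
finger_force: 0.0
```

In the tool's units: -330 mm / 1000 = -0.33, -310 mm / 1000 = -0.31, -0.25 rad / 1.5708 = -0.1592.

>>> {"api": "apply_moves", "payload": {"moves": [[-0.04,0,0,0,1],[-0.08,0,0,0,1],[-0.12,0,0,0,1],[-0.16,0,0,0,1],[-0.2,0,0,0,1],[-0.24,-0.004,0,-0.0318,1],[-0.28,-0.008,0,-0.0637,1],[-0.31,-0.012,0,-0.0955,1],[-0.33,-0.017,0,-0.1273,1],[-0.33,-0.017,0,-0.1592,1]]}}

```text
time: 9.75
position: [508.4, -105.8, 231.1]
tcp_rot: [0.601, 0.799, -0.0, 0.0]
contact_force: [0.2, 0.0, 1.4]
width: 85.3
finger_force: 0.0
```

Run:
```python
from bench import manip
from h import *
for i in range(8): s=manip.snapshot("wrist")
np.savez("w3.npz",**s); cv2.imwrite("pics/w3.png",s["frame"][:,:,::-1])
st=manip.state(); print(st["time"],st["position"],st["tcp_rot"],np.abs(st["qd"]).max())
for r in rects(cloud(s),((20,31),(45,54),(54,61),(61,68),(75,91),(91,98)),(420,620,-260,-30),40): print(*r)
```

```text
10.15 [ 508.89800039 -102.49943904  231.28738899] [ 6.00197389e-01  7.99851919e-01  4.21773522e-05 -7.29956185e-06] 0.003001559703899114
20 31 [ 511.8 -140.9] [ 57. 151.] 12.1
54 61 [500.8 -90.7] [31. 20.] 12.5
54 61 [ 521.7 -188.4] [31. 21.] 16.5
61 68 [501.2 -92. ] [26. 18.] 12.5
61 68 [ 522.2 -189.1] [26. 18.] 12.8
75 91 [429. -37.] [13. 17.] 90.0
75 91 [ 605.9 -138. ] [23. 30.] 73.3
75 91 [ 511.7 -139.8] [31. 21.] 11.3
91 98 [ 511.8 -140.6] [26. 18.] 12.1
```

View pics/w3.png

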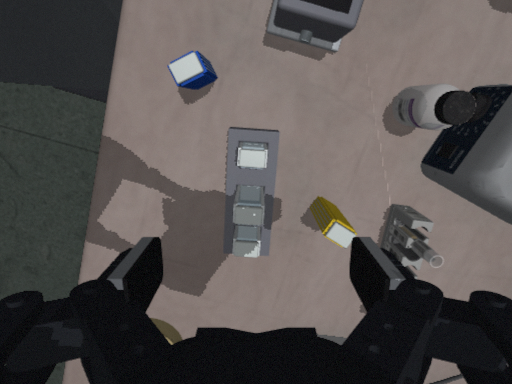

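Wrist view: the rack is at (250,190) with short cuvettes at (253,155) and (247,240) and the tall one between them at (249,205). Yellow is at (335,222) and blue at (192,70). The fits give rack centre (511.8, -140.8) with yaw 0.212 and the tall cuvette at (511.8, -140.6) with top 94, so this corrects my earlier yaw. I'll go above it, then down.

In the tool's units: 110 mm / 1000 = 0.11, 105 mm / 1000 = 0.105, 0.07 rad / 1.5708 = 0.0446.

>>> {"api": "apply_moves", "payload": {"moves": [[-0.012,-0.003,0,0.0191,0.7],[-0.024,-0.006,0,0.0318,0.7],[-0.037,-0.008,0.02,0.0446,0.7],[-0.037,-0.008,0.05,0.0446,0.7],[-0.037,-0.008,0.08,0.0446,0.7],[-0.037,-0.008,0.105,0.0446,0.7],[-0.037,-0.008,0.11,0.0446,0.7],[-0.037,-0.008,0.11,0.0446,0.7],[-0.037,-0.008,0.11,0.0446,0.7],[-0.037,-0.008,0.11,0.0446,0.7]], "squeeze": 30}}

```text
time: 11.15
position: [512.3, -141.2, 122.7]
tcp_rot: [0.628, 0.778, 0.0, 0.001]
contact_force: [0.4, -0.4, 1.2]
width: 59.9
finger_force: 0.0
```

In the tool's units: 69 mm / 1000 = 0.069, 65 mm / 1000 = 0.065.

>>> {"api": "apply_moves", "payload": {"moves": [[0,0,0.01,0,0.7],[0,0,0.025,0,0.7],[0,0,0.04,0,0.7],[0,0,0.055,0,0.7],[0,0,0.065,0,0.7],[0,0,0.069,0,0.7],[0,0,0.069,0,0.7],[0,0,0.069,0,0.7],[0,0,0.069,0,0.5],[0,0,0.069,0,0.45]]}}

```text
time: 12.15
position: [511.8, -140.8, 52.8]
tcp_rot: [0.628, 0.778, 0.0, 0.001]
contact_force: [0.7, 0.1, 0.5]
width: 38.5
finger_force: 0.0
```

>>> {"api": "apply_moves", "payload": {"moves": [[0,0,0,0,0.4],[0,0,0,0,0.36],[0,0,0,0,0.3],[0,0,0,0,0.2],[0,0,0,0,0.1],[0,0,0,0,0.1],[0,0,0,0,0.1],[0,0,0,0,0.1],[0,0,0,0,0.1],[0,0,0,0,0.1]]}}

```text
time: 13.15
position: [511.7, -140.8, 52.5]
tcp_rot: [0.628, 0.778, 0.0, 0.0]
contact_force: [0.3, -0.1, 5.5]
width: 29.6
finger_force: 31.1
```

Gripped at 29.6 mm with 31 N. Lifting straight up.

In the tool's units: -110 mm / 1000 = -0.11, -102 mm / 1000 = -0.102.

>>> {"api": "apply_moves", "payload": {"moves": [[0,0,-0.005,0,0.1],[0,0,-0.012,0,0.1],[0,0,-0.022,0,0.1],[0,0,-0.034,0,0.1],[0,0,-0.046,0,0.1],[0,0,-0.06,0,0.1],[0,0,-0.075,0,0.1],[0,0,-0.09,0,0.1],[0,0,-0.102,0,0.1],[0,0,-0.11,0,0.1]]}}

```text
time: 14.15
position: [511.8, -140.8, 163.9]
tcp_rot: [0.628, 0.778, 0.0, 0.001]
contact_force: [0.1, -0.1, -1.3]
width: 29.8
finger_force: 30.5
```

Run:
```python
from bench import manip
from h import *
s=manip.snapshot("side"); cv2.imwrite("pics/side2.png",cv2.resize(s["frame"][60:260,150:350,::-1],(600,600)))
for i in range(3): manip.snapshot("side")
st=manip.state(); print(st["position"],st["tcp_rot"],st["width"],st["finger_force"],st["contact_force"])
p0=st["position"][:2]; q=st["tcp_rot"]; th=2*np.arctan2(q[1],q[0])-np.pi/2
y=np.array([np.cos(th),np.sin(th)]); x=np.array([-y[1],y[0]]); T=np.array([515.3,165.4]); d=T-p0
print("th",th,"tool shift",d@x,d@y,"spin",th-.033)
```

```text
[ 511.26539913 -140.62837058  162.06108815] [ 6.27920407e-01  7.78277535e-01 -2.82901010e-05 -1.97779725e-04] 29.87662301846685 30.456860661506653 [ 0.82074449  0.1978624  -1.22021689]
th 0.21303974057476394 tool shift 298.25686225693147 68.64754710526474 spin 0.18003974057476393
```

View pics/side2.png

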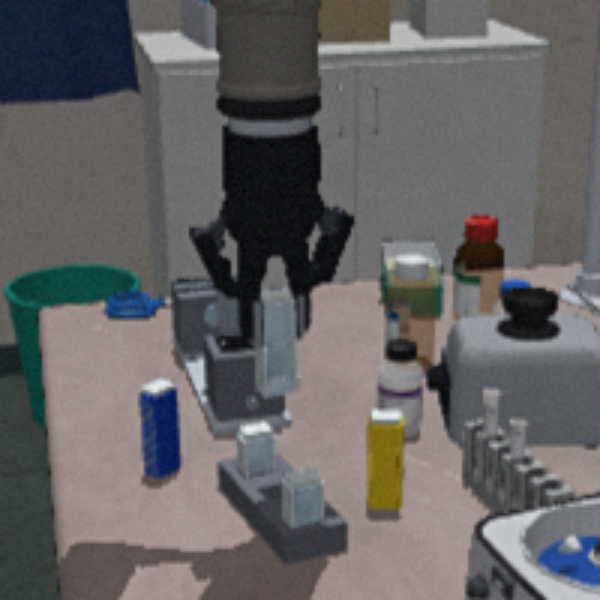

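The tall cuvette hangs upright at (275,340) in the fingers, and the short ones are still in the rack at (256,450) and (302,498). I'll carry it over the light path.

In the tool's units: 298 mm / 1000 = 0.298, 288 mm / 1000 = 0.288, 0.18 rad / 1.5708 = 0.1146.

>>> {"api": "apply_moves", "payload": {"moves": [[0.015,0.003,0,0.0064,0.1],[0.045,0.01,0,0.0127,0.1],[0.08,0.018,0,0.0255,0.1],[0.12,0.028,0,0.0382,0.1],[0.16,0.037,0,0.0509,0.1],[0.2,0.046,0,0.0637,0.1],[0.235,0.054,0,0.0764,0.1],[0.265,0.061,0,0.0955,0.1],[0.288,0.066,0,0.1082,0.1],[0.298,0.069,0,0.1146,0.1]]}}

```text
time: 15.35
position: [515.2, 167.0, 161.4]
tcp_rot: [0.695, 0.719, -0.001, -0.001]
contact_force: [0.4, 0.2, -0.7]
width: 29.8
finger_force: 30.5
```

Run:
```python
from bench import manip
from h import *
for i in range(8): s=manip.snapshot("wrist")
np.savez("w4.npz",**s); cv2.imwrite("pics/w4.png",s["frame"][:,:,::-1])
st=manip.state(); print(st["time"],st["position"],st["tcp_rot"],st["width"],st["finger_force"])
for r in rects(cloud(s),((73,79),(104,113)),(430,600,30,310)): print(*r)
for r in rects(cloud(s),((150,180),(198,207)),(430,600,100,240),20): print(*r)
```

```text
15.75 [516.05602042 164.0588846  162.31198919] [ 6.95811820e-01  7.18224135e-01 -5.12046533e-05  2.44069026e-05] 29.741336308172013 30.45068621635437
73 79 [512.6 256.6] [81. 64.] 2.0
73 79 [550.   56.9] [ 7. 19.] 7.6
73 79 [516.5  44.6] [ 7. 26.] 85.6
104 113 [529.5 257.5] [18. 14.] 90.0
150 180 [515.5 173.9] [42.  4.] 2.1
150 180 [516. 158.] [ 9. 23.] 90.0
198 207 [515.9 164.6] [58. 26.] 2.4
```

View pics/w4.png

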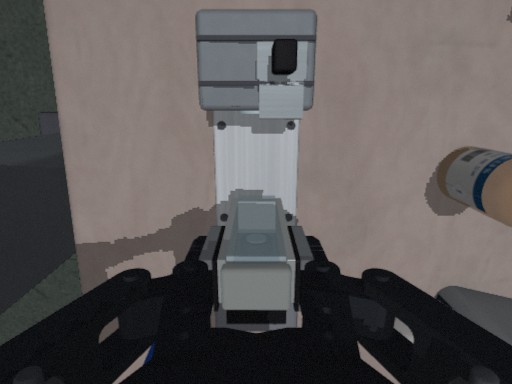

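Wrist view: cuvette at (256,265) held between the fingers over the plate, between the lamp (256,60) and the detector hidden below. The tab at (285,55) is still open (x 529.5). I'll lower it 85 mm.

In the tool's units: 85 mm / 1000 = 0.085, 83 mm / 1000 = 0.083.

>>> {"api": "apply_moves", "payload": {"moves": [[0.001,-0.001,0.005,0,0.1],[0.001,-0.001,0.015,0,0.1],[0.001,-0.001,0.027,0,0.1],[0.001,-0.001,0.04,0,0.1],[0.001,-0.001,0.052,0,0.1],[0.001,-0.001,0.063,0,0.1],[0.001,-0.001,0.072,0,0.1],[0.001,-0.001,0.079,0,0.1],[0.001,-0.001,0.083,0,0.1],[0.001,-0.001,0.085,0,0.1]]}}

```text
time: 16.75
position: [514.9, 166.1, 77.0]
tcp_rot: [0.695, 0.719, -0.0, -0.0]
contact_force: [0.1, 0.9, -0.2]
width: 29.8
finger_force: 30.4
```

>>> {"api": "apply_moves", "payload": {"moves": [[0,0,0,0,0.1],[0,0,0,0,0.1],[0,0,0,0,0.1],[0,0,0,0,0.1],[0,0,0,0,0.1],[0,0,0,0,0.1],[0,0,0,0,0.1],[0,0,0,0,0.1],[0,0,0,0,0.1],[0,0,0,0,0.1]]}}

```text
time: 17.75
position: [514.9, 166.1, 77.3]
tcp_rot: [0.695, 0.719, 0.0, -0.0]
contact_force: [0.0, 0.4, -0.9]
width: 29.7
finger_force: 30.4
```

Run:
```python
from bench import manip
from h import *
s=manip.snapshot("scene"); cv2.imwrite("pics/scene2.png",cv2.resize(s["frame"][180:300,140:320,::-1],(800,533),interpolation=cv2.INTER_CUBIC))
W=cloud(s)
for r in rects(W,((36,45),(45,60),(60,70),(100,114)),(420,600,40,310),20): print(*r)
st=manip.state(); print(st["time"],st["position"],st["tcp_rot"],st["width"],st["finger_force"],st["contact_force"],np.abs(st["qd"]).max())
```

```text
36 45 [529.7 289. ] [12.  7.] 8.1
36 45 [493.2 286.2] [49. 11.] 8.1
36 45 [471.6 241.6] [22.  4.] 85.6
45 60 [495.1 276.1] [96. 49.] 40.3
45 60 [510.4 175.6] [31. 11.] 20.3
45 60 [510.  115.5] [ 6. 11.] 90.0
45 60 [486.5  90.8] [49. 21.] 61.5
60 70 [507.9 288. ] [75. 12.] 5.8
60 70 [503.3 171.7] [22. 12.] 41.2
60 70 [507.  108.2] [20. 16.] 69.4
60 70 [483.3  55.3] [18.  5.] 78.7
100 114 [526.  259.5] [19. 15.] 80.5
100 114 [509.5 172.7] [54. 15.] 13.2
17.8 [514.8768988  166.1146502   77.32187827] [ 6.95335349e-01  7.18685432e-01  4.03505556e-05 -4.46154977e-06] 29.414576863917127 30.448468923568726 [ 0.44338443  0.06476701 -0.24954543] 0.000947190755503373
```

View pics/scene2.png

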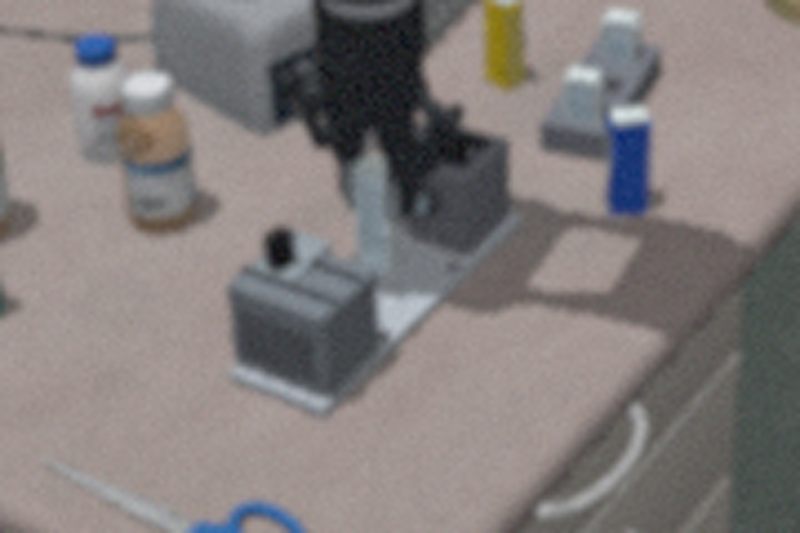

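The view shows the cuvette upright at (372,215), between the lamp and detector and clear of both. The shutter tab at (280,247) is open. The state is still, with a 30 N grip and no outside force, so I'm handing the job in.

```bash
python3 -c "
from bench import manip
print(manip.close_job())"
```

```text
the job is handed in; nothing more can be done
None
```

I handed the job in at about 18 s, but no verdict came back: the shutter is against its open stop, and the tall cuvette is held still and upright by its frosted faces at mid light path, within about 1 mm by the arm's reading.

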